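# Hold a spring-return displacement transducer at its check mark

### The arm

A 7-joint arm with a two-finger parallel gripper is mounted at the origin on a cart in front of the work surface, level with it; the furniture and walls round the work are solid. World frame = base frame: x ahead of the robot, y to its left, z up, the work surface at z = 0. Lengths are in m, angles in rad, forces in N, time in s.
With the tool pointing down it reaches from about 0.425 to 0.875 m from the base axis. Payload 8.4 kg.
Tool frame: the origin (TCP) lies on the centre line of the jaws, within the pads' length; the fingertips stand 8 mm ahead of it and the grasp point (between the pads) lies 11 mm behind it; z points along the fingers, y is the line along which they close (so a half turn about z gives the same grasp; the last joint's range is limited). The gripper opens to 87 mm and grips with 3 to 60 N. Pads are 19 mm wide; open, the fingers measure 117 mm over their backs; the gripper's body (75 mm by 190 mm) begins 51 mm behind the grasp point.
Start: joints at [1.092, 0.333, 0.04, 1.465, -0.013, 1.343, -0.059], TCP at [0.241, -0.604, 0.231] pointing down, gripper open.
Joint ranges: [-2.58, 2.58], [-0.38, 2.09], [-1.3, 1.39], [0.25, 2.4], [-1.5, 4.64], [0.08, 2.09], [-2.65, 2.65]. Speed limits (rad/s): [2.22, 2.22, 2.79, 2.79, 3.14, 3.14, 3.14].

### API

Orientations are given as a unit quaternion [w, x, y, z].
In Python, from rig import sense, read_camera, camera_params, job_done, spot_in, outline_of gives the robot as it stands.
- The arm moves only by the tool pendant, called after ">>>" by a JSON object that holds its "api" and its "payload". Schema: {"type":"object","properties":{"increments":{"type":"array","items":{"type":"array","items":{"type":"number"},"minItems":6,"maxItems":6},"minItems":1,"maxItems":20},"aperture":{"type":"number"},"grip_force":{"type":"number"},"only":{"type":"string"},"quiet":{"type":"boolean"},"lines":{"type":"string"}},"required":["increments"],"additionalProperties":false}. increments is a list of rows, 1 to 20 of them, each of 6 numbers: dx, dy, dz in a scale on which 1.0 is 0.75 m, then a rotation vector rx, ry, rz in parts of the range, where 1.0 means 90 degrees; each row is the pose to reach, as a shift and turn from the pose commanded when the call began, along the tool's axes at that moment; what a row does not reach only later rows make up. A row lasts 1/10 s, in which the tool goes at most 0.05 m and 0.15 rad, less where a joint would pass 70% of its speed; a pose out of reach is approached as far as the arm can. aperture is the opening from 0.0 (shut) to 1.0 (fully open), set as the call begins (left out keeps the last). The fingers move at their own pace and stop on an object; grip_force is the grip in N (left out, the last holds). Time passes only in rows, so rows that do not move let the fingers close. The tool returns the time, the measured TCP pose, the force, the opening and the grip force at its end. only (a regular expression) keeps the lines of the reply that match it, lines (a string "A,B") keeps lines A to B, and quiet returns only ok. Input that does not fit is refused with a message, and nothing moves.
- sense(): the state, without advancing time (a new reading comes with each control period).
- read_camera(name): name is "scene" or "side" or "wrist"; returns (picture, depth): 400x640x3 uint8, red, green, blue; 400x640 float32, m along the optical axis (not along the pixel's ray), 0 where there is no reading.
- camera_params(name): a dict with "vertical_fov" (degrees; the focal length in pixels is half the picture's height over the tangent of half this angle, whatever the lens; pixels are square), "cx", "cy" (the principal point, pixels), "dist_coeffs" ([k1, k2, p1, p2, k3] as OpenCV has them; the pictures are not rectified), "R" (3x3) and "t" (3): a world point X has camera coordinates R X + t. Camera axes: x right, y down, z forward; pixel columns grow to the right and rows downward; lengths in m; the calibration is good to about 2 mm. A picture is of the moment at which its call begins: read the wrist's pose just before it. camera_params takes no time and is no camera call; for the wrist camera it gives the pose at the moment of the call.
- job_done(): hands the job in; it is judged then, once.
Trained networks look in the newest picture that a camera, given by its name, has taken for a name from the list of things; names that differ only in an ending like _2 or _b are one class to them, and where a whole thing is asked for, a point or a joint stands for the part that bears it (a point fixed in the world has none). Each returns a list of dicts, best first, with "conf" (0 to 1); they miss things now and then, are a little off and sometimes report something else, mostly with a low value. They report only what shows in the picture. A call takes as long as a camera call.
- spot_in(camera, label): "at" ([x, y, z] in m, in the coordinates of the camera as it stood for that picture, good to about 4 mm: the middle of the surface that is visible of it).
- outline_of(camera, label): "region" (400x640 bool, what is visible of it).
The state is a dict: "clock": time; "joint_positions": joint angles; "joint_vel": joint speeds; "joint_efforts": joint torques, N m; "tool_pos": TCP position; "orientation": TCP orientation; "ft_force": force on the tool from outside, world axes, zero at the start; "moment": the same for the moment, N m; "gripper_width": opening from 0.0 (shut) to 1.0 (fully open); "grasp_force": force on a finger pad.
Only numpy, scipy, OpenCV 4.12 (cv2) and the standard library are available. Lean on these libraries where they do the work, as an engineer would, in place of code of your own. Each camera call takes 0.05 s, during which the arm holds its last target. There are 200 camera calls.

### The job

Lift the red transport clip up off the jig's two guide rods and set it down standing on its legs on the free desk, clear of the jig. Then take the slide by its black knob, pull it out against its spring until the line on its white pointer is level with the line on the orange rider, and keep it there: finish still gripping the knob at the mark, as the transducer is read while you hold. Never let the slide snap back or drop the clip, and leave the rider where it is set and the other things on the desk alone.

Things in the scene. Friction and masses are not known exactly. Their poses are not given: they have to be found in the camera images.
- jig: Check jig, fixed: grey base 240 x 116 mm (x, y), top 16 mm above the desk; blue end blocks (tops 52 mm, rear 58 mm); 2 guide rods, 10 mm thick, along x at y +-22, axis 36 mm up; transducer, radio box and aerial (83 mm high) at the rear. Origin: centre of underside, z up; -x = pull-out direction, toward the robot within 0.6 rad; scale and rider on the +y side.
- clip: Red plastic clip, loose, 60 g: upside-down U 62 mm long (x), 68 wide (y), 55 high with its fin; legs 17 mm long along the +-y edges. Origin: centre of underside at foot level, z up. It hangs astride the rods (roof on them, feet 24 mm above the desk, parallel to the jig, 55 mm in front of its origin), blocks the slide, 3 mm play at each end, 2 mm at the sides; clears the rods after rising 17 mm.
- clip_fin (a point): Grip point on the clip's fin: over the clip's centre, 47 mm above its feet, 8 mm below the fin's top. The fin is 10 mm thick (clip's y), 44 mm long (x) and stands 32 mm above the roof: grip it from above across its thickness.
- slide (a joint): How far the slide is pulled out, m: 0 = home at the rear block, stop at 0.068. A spring pulls it home: 6 N at home, 1 N more per 10 mm (11 N at 50 mm). The slide is a steel carriage, 40 mm long, 66 mm wide, top 50 mm above the desk.
- knob (a point): Middle of the grip of the black upright knob on the slide, 78 mm above the desk; moves with the slide. The grip is a round head, 26 mm diameter, 64 to 90 mm above the desk, on a thinner neck; free all round once the clip is off.
- pointer (a point): Outer end of the black line on the white pointer flag on the slide's +y side, 33 mm above the desk. It moves with the slide.
- rider (a joint): Where the orange rider stands on its rail, m: the slide's line is level with the rider's line when joint slide has this same value. Set beforehand between 0.030 and 0.058; it stays there by friction.
- rider_mark (a point): Inner end of the black line on top of the orange set-mark rider, a block 14 x 12 x 12 mm on the rail along the jig's +y side, 33 mm above the desk. Its axes are parallel to the jig's. The slide is at the mark when point pointer and this point have the same position along the jig's x axis.
- ring_gauge: Bystander: a steel ring gauge, 52 mm diameter, 18 mm high, loose on the desk at the left rear. Origin: centre of its underside.
- micrometer: Bystander: an outside micrometer lying flat, 161 x 46 x 19 mm, loose, at the left edge of the desk. Origin: centre of its underside.
- stylus_box: Bystander: a small blue and white plastic box, 86 x 51 x 25 mm, loose, at the left front corner of the desk. Origin: centre of its underside.
- loupe: Bystander: a black loupe standing upright, 46 mm diameter, 70 mm high, loose, at the right front corner of the desk. Origin: centre of its underside.
- computer_desk: The blue desk, fixed; its top is z = 0 and spans x 0.33 to 1.19 m, y -0.31 to 0.31 m. Near the front, for x from 0.40 to 0.52 m, it is bare from y = -0.18 m (right of that lies a mouse, 40 mm high) to y = 0.20 m, but for the jig: on one side of the jig or the other there is always room there for the clip. Origin: on the floor under the middle of the desk.

How it is judged:
On the way, in this order (a step that is already met when the one before it is completed fails the run):
1. the clip is lifted up clear of the guide rods (z of clip in the frame of jig above 0.045 m and contact force between clip and the fingers above 0.3 N), for 0.1 s.
2. the clip stands on its legs on the desk, released and clear of the jig (height (world z) of clip between -0.006 and 0.006 m and angle between clip's own z axis and vertical below 0.12 rad and contact force between clip and jig below 0.05 N and contact force between clip and the fingers below 0.05 N and linear speed of clip below 0.02 m/s), for 0.2 s.
3. the fingers hold the slide at the rider's mark (x of pointer in the frame of rider_mark between -0.0035 and 0.0035 m and contact force between the fingers and jig above 2 N), for 0.5 s.
At the end, for the whole second after the job is handed in: Fingers still hold the slide (over 2 N), its line within 3.5 mm of the rider's, at rest through the last second; the clip stands on its legs on the desk, touching neither jig nor robot; rider moved under 3 mm, bystanders under 15 mm (all of step 2 and all of step 3 and velocity of joint slide between -0.01 and 0.01 m/s and distance of rider_mark from where it was at the start of the episode below 0.003 m and contact force between clip and the arm below 0.05 N and distance of each of ring_gauge, micrometer, stylus_box, loupe from where it was at the start of the episode below 0.015 m); the arm keeps its last pose, push and grip.
It fails at once if the slide snaps back home (returns faster than 0.5 m/s) (velocity of joint slide below -0.5 m/s).
It fails at once if the clip is dropped or thrown (moves faster than 0.6 m/s with no finger on it) (linear speed of clip above 0.6 m/s and contact force between clip and the fingers below 0.05 N).
It fails at once if the orange rider is shifted by more than 3 mm (distance of rider_mark from where it was at the start of the episode above 0.003 m).
It fails at once if a bystander is moved by more than 15 mm or tipped (distance of any of ring_gauge, micrometer, stylus_box, loupe from where it was at the start of the episode above 0.015 m or angle between any of ring_gauge, micrometer, stylus_box, loupe's own z axis and vertical above 0.3 rad).
It also fails if it takes over 50 s, if anything falls off the work surface, if the arm or the gripper's body presses on something with over 40 N, if the wrist force passes 120 N, or if a joint passes its speed limit or range.

## Working session

There is one attempt and no reset: what is moved stays moved. The work goes in short steps, Python scripts to look and compute and a tool call to move; the robot and the scene stay as the last step left them, time stands still between calls to the robot, and variables do not carry over. Pictures are saved under pics/ and viewed, at most 10 in all, crops included, and the job is handed in when it is done.

```bash
ls; mkdir -p pics; cat > h.py <<'E'
import numpy as np,cv2
from rig import *
from scipy.spatial.transform import Rotation as Rn
def K(p):
    f=200/np.tan(np.radians(p["vertical_fov"])/2)
    return np.array([[f,0,p["cx"]],[0,f,p["cy"]],[0,0,1.]])
def spot(cam,l,p):
    return [(round(d["conf"],2),np.round(np.array(p["R"]).T@(np.array(d["at"])-p["t"]),4)) for d in spot_in(cam,l)[:2]]
def world(cam_p,uv,z):  # depth array values
    n=cv2.undistortPoints(np.float64(uv).reshape(-1,1,2),K(cam_p),np.array(cam_p["dist_coeffs"])).reshape(-1,2)
    c=np.c_[n,np.ones(len(n))]*np.asarray(z)[:,None]
    return (c-np.array(cam_p["t"]))@np.array(cam_p["R"])
def cloud(p,d,m):
    v,u=np.nonzero(m&(d>0)); return world(p,np.c_[u,v],d[v,u])
def tool(): # tool R, pos
    s=sense();q=s["orientation"];return Rn.from_quat([q[1],q[2],q[3],q[0]]).as_matrix(),np.array(s["tool_pos"])
def save(im,n): cv2.imwrite("pics/"+n,cv2.cvtColor(im,cv2.COLOR_RGB2BGR))
E
python3 - <<'E'
from h import *
for c in ("scene","side"):
    p=camera_params(c);im,d=read_camera(c);save(im,c+".png")
    np.savez(c+".npz",im=im,d=d)
    print(c,p["vertical_fov"],p["dist_coeffs"],np.round(-np.array(p["R"]).T@p["t"],3))
    for l in ("jig","clip","clip_fin","knob","rider","rider_mark","pointer"): print(l,spot(c,l,p))
R,t=tool();print(np.round(R,3),t,sense()["clock"])
E
```

```text
pics
scene 43.67133283940894 [-0.00835933  0.          0.          0.          0.        ] [-0.482  1.139  0.417]
jig [(0.74, array([ 0.5291, -0.0199,  0.0286]))]
clip [(0.57, array([ 0.4916, -0.027 ,  0.0477])), (0.29, array([ 0.5352, -0.0351,  0.0557]))]
clip_fin [(0.61, array([ 0.5377, -0.0342,  0.0497])), (0.53, array([ 0.4919, -0.0217,  0.0453]))]
knob [(0.69, array([ 0.5331, -0.0329,  0.0511]))]
rider [(0.63, array([ 0.3859, -0.263 ,  0.0413]))]
rider_mark []
pointer [(0.67, array([ 0.5372, -0.0354,  0.0524])), (0.2, array([0.6751, 0.2662, 0.0171]))]
side 49.049234736315924 [0.00452571 0.         0.         0.         0.        ] [-0.107  1.104  0.744]
jig [(0.68, array([ 0.543 , -0.0216,  0.0231])), (0.18, array([ 0.4872, -0.0237,  0.0482]))]
clip [(0.58, array([ 0.4874, -0.0245,  0.0479]))]
clip_fin [(0.77, array([ 0.4917, -0.0249,  0.0481])), (0.28, array([ 0.5433, -0.0204,  0.0224]))]
knob [(0.78, array([ 0.5383, -0.035 ,  0.0517])), (0.23, array([ 0.3892, -0.2583,  0.0415]))]
rider [(0.18, array([ 0.3918, -0.2587,  0.0454]))]
rider_mark []
pointer [(0.69, array([ 0.54  , -0.0352,  0.0509]))]
[[ 0.929  0.371  0.   ]
 [ 0.371 -0.929  0.   ]
 [ 0.    -0.    -1.   ]] [ 0.24094214 -0.60366216  0.23055734] 0.8
```

View pics/side.png

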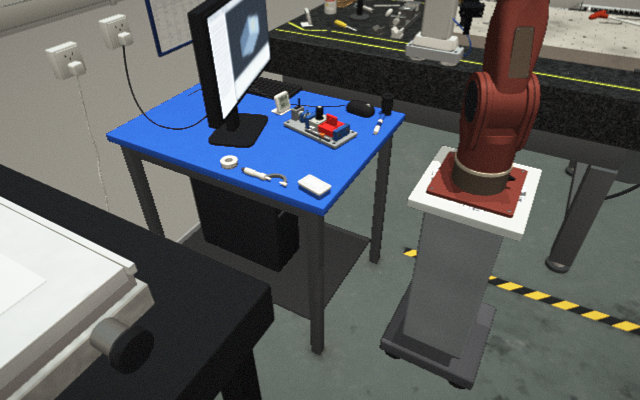

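```bash
python3 - <<'E'
from h import *
for c in ("scene","side"):
    p=camera_params(c);z=np.load(c+".npz");im=z["im"];d=z["d"]
    hsv=cv2.cvtColor(im,cv2.COLOR_RGB2HSV)
    def rep(n,m,box=True):
        P=cloud(p,d,m)
        P=P[(abs(P[:,0]-.55)<.25)&(abs(P[:,1])<.25)&(P[:,2]>-.01)&(P[:,2]<.12)]
        if len(P)<5: print(c,n,len(P));return
        print(c,n,len(P),"med",np.round(np.median(P,0),4),"lo",np.round(np.percentile(P,3,0),4),"hi",np.round(np.percentile(P,97,0),4));return P
    red=((hsv[...,0]<6)|(hsv[...,0]>174))&(hsv[...,1]>150)&(hsv[...,2]>60)
    ora=(hsv[...,0]>8)&(hsv[...,0]<20)&(hsv[...,1]>150)&(hsv[...,2]>80)
    P=rep("red",red);rep("orange",ora)
    F=P[P[:,2]>.068]
    if len(F)>10:
        (cx,cy),s,a=cv2.minAreaRect(np.float32(F[:,:2]*1000)); print("fin rect",cx,cy,s,a,F[:,2].max())
    q=np.linalg.eigh(np.cov(F[:,:2].T))[1][:,1];print("fin dir",np.degrees(np.arctan2(q[1],q[0])))
E
```

```text
scene red 204 med [ 0.4883 -0.0223  0.0487] lo [ 0.4676 -0.0357  0.0285] hi [0.5187 0.0061 0.079 ]
scene orange 20 med [0.4984 0.0136 0.0299] lo [ 0.4905 -0.0024  0.0243] hi [0.5037 0.0228 0.0348]
fin rect 487.9906005859375 -28.39031410217285 (11.3026704788208, 44.59836196899414) 76.3742446899414 0.0803888810356722
fin dir 165.20179690858112
side red 288 med [ 0.4882 -0.0218  0.0479] lo [ 0.4639 -0.0522  0.0281] hi [0.5201 0.0048 0.0786]
side orange 15 med [0.4978 0.0133 0.0309] lo [ 0.4932 -0.0051  0.0181] hi [0.504  0.0201 0.0342]
fin rect 487.966796875 -30.5678768157959 (10.511944770812988, 37.613502502441406) 80.69210052490234 0.08162440798584926
fin dir 168.93565890686386
```

The side view shows the jig near (320,127) with the red clip near (333,124), and the clip's path toward the robot is free. I'll move above the clip for a wrist view.

Units first: shifts go in shares of 0.75 m and turns go in shares of 90 degrees. So -0.442 m / 0.75 = -0.5893, -0.03 m / 0.75 = -0.04, 0.625 rad / 1.5708 = 0.3979.

>>> {"api": "pendant", "payload": {"increments": [[0.04, -0.04, 0, 0, 0, 0.0318], [0.0853, -0.0853, 0, 0, 0, 0.0637], [0.1307, -0.1307, 0, 0, 0, 0.0955], [0.176, -0.176, 0, 0, 0, 0.1273], [0.2213, -0.2213, 0, 0, 0, 0.1592], [0.2667, -0.2667, 0, 0, 0, 0.191], [0.312, -0.312, 0, 0, 0, 0.2292], [0.3573, -0.3573, 0, 0, 0, 0.2674], [0.4027, -0.4027, 0, 0, 0, 0.3056], [0.448, -0.448, 0, 0, 0, 0.3374], [0.4933, -0.4933, 0, 0, 0, 0.3692], [0.5387, -0.5387, 0, 0, 0, 0.3883], [0.5733, -0.5733, 0, 0, 0, 0.3979], [0.5893, -0.5893, 0, 0, 0, 0.3979], [0.5893, -0.5893, 0, 0, 0, 0.3979], [0.5893, -0.5893, 0, 0, 0, 0.3979]], "aperture": 0.4, "grip_force": 10}}

```text
clock: 2.4
tool_pos: [0.4875, -0.0297, 0.2305]
orientation: [0.0, 0.993, -0.122, -0.0]
ft_force: [0.2, -0.4, -0.2]
gripper_width: 0.4
grasp_force: 0.0
```

```bash
python3 - <<'E'
from h import *
p=camera_params("wrist");im,d=read_camera("wrist");save(im,"w1.png");np.savez("wrist.npz",im=im,d=d)
print(np.round(-np.array(p["R"]).T@p["t"],3),p["dist_coeffs"])
for l in ("jig","clip","clip_fin","knob","rider","rider_mark","pointer"): print(l,spot("wrist",l,p))
R,t=tool();print(np.round(R,3),t,sense()["clock"])
E
```

```text
[ 0.565 -0.049  0.385] [-0.0238081  0.         0.         0.         0.       ]
jig [(0.96, array([ 0.5741, -0.0541,  0.017 ]))]
clip [(0.9, array([ 0.4921, -0.0353,  0.0473]))]
clip_fin [(0.8, array([ 0.4926, -0.0376,  0.0467]))]
knob [(0.71, array([ 0.5415, -0.047 ,  0.0482]))]
rider [(0.69, array([0.5023, 0.0091, 0.0367]))]
rider_mark []
pointer [(0.87, array([ 0.547 , -0.0452,  0.0467]))]
[[ 0.97  -0.244  0.   ]
 [-0.244 -0.97  -0.   ]
 [ 0.     0.    -1.   ]] [ 0.48754135 -0.02979716  0.23063825] 2.8
```

View pics/w1.png

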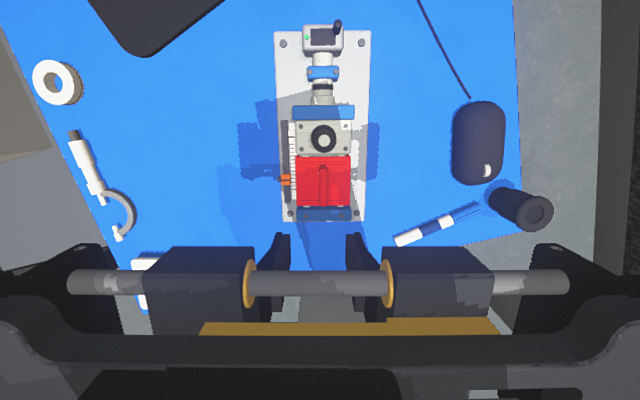

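Wrist view: the clip is at (323,182) with its fin along x, the knob at (322,138) and the rider at (285,180). The jig is nearly aligned with the tool. Next I'll measure the clip and jig precisely.

```bash
cat >> h.py <<'E'
def grey_red_or(im):
    hsv=cv2.cvtColor(im,cv2.COLOR_RGB2HSV)
    red=((hsv[...,0]<6)|(hsv[...,0]>174))&(hsv[...,1]>150)&(hsv[...,2]>60)
    ora=(hsv[...,0]>8)&(hsv[...,0]<20)&(hsv[...,1]>150)&(hsv[...,2]>80)
    return red,ora
def rect(P): 
    c,s,a=cv2.minAreaRect(np.float32(P[:,:2]*1000)); return np.round(c,1),np.round(s,1),round(a,2)
E
python3 - <<'E'
from h import *
p=camera_params("wrist");z=np.load("wrist.npz");im,d=z["im"],z["d"]
red,ora=grey_red_or(im)
m=np.zeros(d.shape,bool);m[:235,240:400]=1
P=cloud(p,d,m&red)
print("red zs",np.round(np.percentile(P[:,2],[2,20,50,80,98]),4))
F=P[P[:,2]>.066];T=P[(P[:,2]>.04)]
print("fin",rect(F),F[:,2].max(),len(F));print("clip",rect(T),len(T))
P=cloud(p,d,m);P=P[(P[:,2]>.011)]
print("jig",rect(P[P[:,2]<.025]),rect(P))
m2=m.copy();m2[235:]=0
v,u=np.nonzero(m);Q=cloud(p,d,m)
K_=Q[(Q[:,2]>.082)&(Q[:,2]<.1)&(Q[:,0]<.6)];print("knob",rect(K_),np.median(K_,0),len(K_))
O=cloud(p,d,m&ora);print("ora",np.median(O,0),O.min(0),O.max(0),len(O))
c=im[90:230,260:385];save(cv2.resize(c,None,fx=4.2,fy=4.2,interpolation=cv2.INTER_CUBIC),"w1c.png")
E
```

```text
red zs [0.0457 0.0467 0.0475 0.0501 0.0796]
fin (array([488.9, -35.8]), array([10.3, 42. ]), 76.31) 0.0806831641514683 351
clip (array([488.2, -36.5]), array([66.9, 61. ]), 76.64) 2580
jig (array([541.5, -49.6]), array([116.9, 239.8]), 76.39) (array([541.6, -49.1]), array([117.8, 239.8]), 76.39)
knob (array([540.4, -49.4]), array([23.8, 25.2]), 75.82) [ 0.54051442 -0.04932343  0.09098344] 489
ora [0.50096853 0.00940631 0.03331276] [0.49244615 0.00387668 0.03081181] [0.50563232 0.01531461 0.03571316] 57
```

View pics/w1c.png

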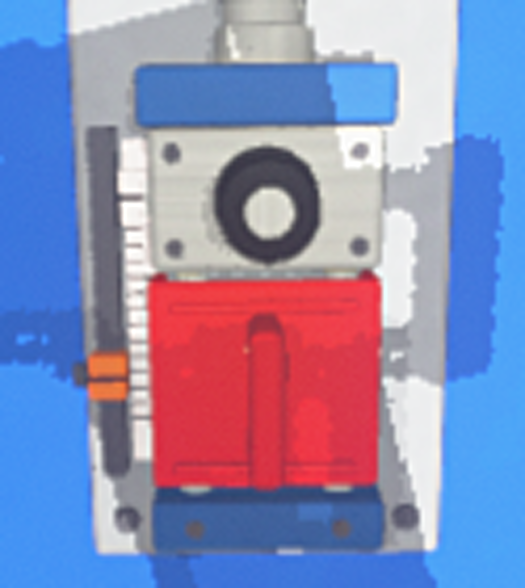

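In the tool's units: 0.1695 m / 0.75 = 0.226, 0.16 m / 0.75 = 0.2133, -0.008 rad / 1.5708 = -0.0051.

>>> {"api": "pendant", "payload": {"increments": [[0.0033, 0.0077, 0.0533, 0, 0, -0.0051], [0.0033, 0.0077, 0.1067, 0, 0, -0.0051], [0.0033, 0.0077, 0.1533, 0, 0, -0.0051], [0.0033, 0.0077, 0.1933, 0, 0, -0.0051], [0.0033, 0.0077, 0.2133, 0, 0, -0.0051], [0.0033, 0.0077, 0.226, 0, 0, -0.0051], [0.0033, 0.0077, 0.226, 0, 0, -0.0051], [0.0033, 0.0077, 0.226, 0, 0, -0.0051]], "aperture": 0.4, "grip_force": 10}}

```text
clock: 3.6
tool_pos: [0.4892, -0.0355, 0.0618]
orientation: [-0.0, 0.993, -0.118, 0.0]
ft_force: [-0.6, -0.4, 0.3]
gripper_width: 0.401
grasp_force: 0.0
```

>>> {"api": "pendant", "payload": {"increments": [[0, 0, 0, 0, 0, 0], [0, 0, 0, 0, 0, 0], [0, 0, 0, 0, 0, 0], [0, 0, 0, 0, 0, 0], [0, 0, 0, 0, 0, 0]], "aperture": 0, "grip_force": 15}}

```text
clock: 4.1
tool_pos: [0.4888, -0.0356, 0.0614]
orientation: [0.0, 0.993, -0.118, 0.0]
ft_force: [-0.6, -0.5, 3.1]
gripper_width: 0.116
grasp_force: 15.0
```

In the tool's units: -0.065 m / 0.75 = -0.0867, -0.05 m / 0.75 = -0.0667.

>>> {"api": "pendant", "payload": {"increments": [[0, 0, -0.0107, 0, 0, 0], [0, 0, -0.0267, 0, 0, 0], [0, 0, -0.0467, 0, 0, 0], [0, 0, -0.0667, 0, 0, 0], [0, 0, -0.0867, 0, 0, 0], [0, 0, -0.0867, 0, 0, 0], [0, 0, -0.0867, 0, 0, 0]]}}

```text
clock: 4.8
tool_pos: [0.4888, -0.0356, 0.1265]
orientation: [0.0, 0.993, -0.118, 0.001]
ft_force: [0.7, 0.7, -1.0]
gripper_width: 0.118
grasp_force: 15.0
```

```bash
python3 - <<'E'
from h import *
for c in ("scene",):
    p=camera_params(c);im,d=read_camera(c);red,_=grey_red_or(im)
    P=cloud(p,d,red);P=P[(abs(P[:,0]-.5)<.1)&(abs(P[:,1])<.15)&(P[:,2]>.01)&(P[:,2]<.2)]
    print(np.percentile(P,[2,98],axis=0).round(3))
E
```

```text
[[ 0.454 -0.063  0.09 ]
 [ 0.529  0.007  0.143]]
```

In the tool's units: -0.145 m / 0.75 = -0.1933, -0.125 m / 0.75 = -0.1667.

>>> {"api": "pendant", "payload": {"increments": [[-0.016, -0.0333, 0, 0, 0, 0], [-0.036, -0.0773, 0, 0, 0, 0], [-0.056, -0.1227, 0, 0, 0, 0], [-0.0747, -0.1667, 0, 0, 0, 0], [-0.0867, -0.1933, 0, 0, 0, 0], [-0.0867, -0.1933, 0.0267, 0, 0, 0], [-0.0867, -0.1933, 0.06, 0, 0, 0], [-0.0867, -0.1933, 0.0867, 0, 0, 0], [-0.0867, -0.1933, 0.1067, 0, 0, 0], [-0.0867, -0.1933, 0.1133, 0, 0, 0], [-0.0867, -0.1933, 0.1133, 0, 0, 0]]}}

```text
clock: 5.95
tool_pos: [0.4587, 0.1206, 0.0402]
orientation: [0.0, 0.993, -0.118, -0.001]
ft_force: [0.1, -0.4, -0.8]
gripper_width: 0.115
grasp_force: 15.0
```

```bash
python3 - <<'E'
from h import *
for c in ("scene",):
    p=camera_params(c);im,d=read_camera(c);red,_=grey_red_or(im)
    P=cloud(p,d,red);P=P[(abs(P[:,0]-.46)<.1)&(abs(P[:,1]-.12)<.1)&(P[:,2]>-.01)&(P[:,2]<.2)]
    print(np.percentile(P,[1,99],axis=0).round(4));save(im[120:280,200:440].repeat(3,0).repeat(3,1),"place.png")
E
```

```text
[[0.422  0.0956 0.0072]
 [0.4872 0.1642 0.0582]]
```

View pics/place.png

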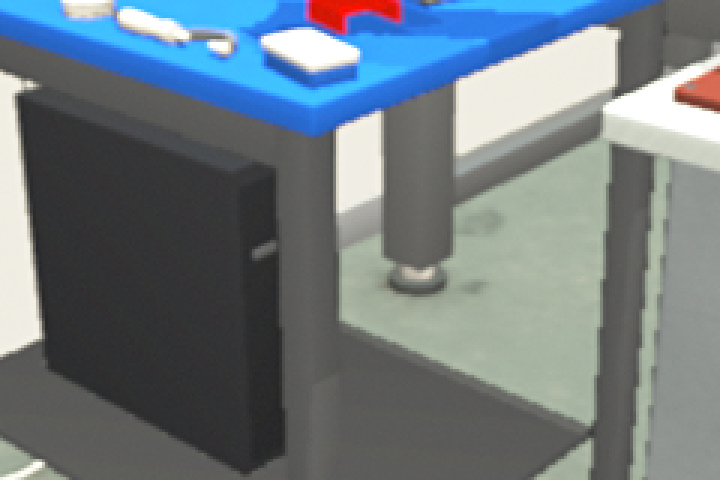

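The crop shows the clip upright just above bare desk, near (355,10), with the stylus box clear of it. I'll lower it the last few mm.

In the tool's units: 0.003 m / 0.75 = 0.004, 0.0025 m / 0.75 = 0.0033.

>>> {"api": "pendant", "payload": {"increments": [[0, 0, 0.002, 0, 0, 0], [0, 0, 0.0033, 0, 0, 0], [0, 0, 0.004, 0, 0, 0], [0, 0, 0.004, 0, 0, 0]]}}

```text
clock: 6.4
tool_pos: [0.4597, 0.1207, 0.0383]
orientation: [-0.0, 0.993, -0.118, 0.0]
ft_force: [-0.4, 0.2, -1.2]
gripper_width: 0.11
grasp_force: 15.0
```

In the tool's units: 0.0015 m / 0.75 = 0.002, 0.001 m / 0.75 = 0.0013.

>>> {"api": "pendant", "payload": {"increments": [[0, 0, 0.0007, 0, 0, 0], [0, 0, 0.0013, 0, 0, 0], [0, 0, 0.002, 0, 0, 0], [0, 0, 0.002, 0, 0, 0]]}}

```text
clock: 6.8
tool_pos: [0.4596, 0.1207, 0.0373]
orientation: [0.0, 0.993, -0.118, 0.0]
ft_force: [-5.0, -2.2, 12.8]
gripper_width: 0.113
grasp_force: 15.0
```

Contact with the desk (12.8 N). I'll back off a hair, then release and rise.

In the tool's units: -0.0006 m / 0.75 = -0.0008.

>>> {"api": "pendant", "payload": {"increments": [[0, 0, -0.0008, 0, 0, 0], [0, 0, -0.0008, 0, 0, 0]]}}

```text
clock: 7.0
tool_pos: [0.4597, 0.1207, 0.0374]
orientation: [-0.0, 0.993, -0.118, 0.0]
ft_force: [-1.7, 0.3, 3.3]
gripper_width: 0.114
grasp_force: 15.0
```

>>> {"api": "pendant", "payload": {"increments": [[0, 0, 0, 0, 0, 0], [0, 0, 0, 0, 0, 0], [0, 0, 0, 0, 0, 0], [0, 0, 0, 0, 0, 0]], "aperture": 0.4}}

```text
clock: 7.4
tool_pos: [0.4595, 0.1207, 0.0371]
orientation: [-0.0, 0.993, -0.118, -0.0]
ft_force: [-0.3, 0.8, -0.3]
gripper_width: 0.362
grasp_force: 0.0
```

>>> {"api": "pendant", "payload": {"increments": [[0, 0, -0.0267, 0, 0, 0], [0, 0, -0.0667, 0, 0, 0], [0, 0, -0.12, 0, 0, 0], [0, 0, -0.1733, 0, 0, 0], [0, 0, -0.2267, 0, 0, 0], [0, 0, -0.2267, 0, 0, 0]], "aperture": 0.6}}

```text
clock: 8.0
tool_pos: [0.4621, 0.1217, 0.2124]
orientation: [-0.001, 0.993, -0.118, 0.004]
ft_force: [0.6, -0.0, -0.2]
gripper_width: 0.602
grasp_force: 0.0
```

```bash
python3 - <<'E'
from h import *
for c in ("scene","side"):
    p=camera_params(c);im,d=read_camera(c);red,_=grey_red_or(im)
    P=cloud(p,d,red);P=P[(abs(P[:,0]-.46)<.1)&(abs(P[:,1]-.12)<.1)&(P[:,2]>-.01)&(P[:,2]<.2)]
    print(np.percentile(P,[1,99],axis=0).round(4))
R,t=tool();print(np.round(R,4),t)
E
```

```text
[[0.426  0.0964 0.0056]
 [0.489  0.163  0.055 ]]
[[0.4253 0.0965 0.003 ]
 [0.4926 0.1621 0.0564]]
[[ 9.719e-01 -2.352e-01  1.900e-03]
 [-2.352e-01 -9.719e-01 -1.000e-04]
 [ 1.800e-03 -3.000e-04 -1.000e+00]] [0.45996015 0.12069428 0.20774077]
```

In the tool's units: 0.14 m / 0.75 = 0.1867, 0.065 m / 0.75 = 0.0867.

>>> {"api": "pendant", "payload": {"increments": [[0.0053, 0.04, 0, 0, 0, 0], [0.0107, 0.0867, 0, 0, 0, 0], [0.0173, 0.1333, 0.0267, 0, 0, 0], [0.024, 0.1733, 0.06, 0, 0, 0], [0.024, 0.1867, 0.0867, 0, 0, 0], [0.024, 0.1867, 0.0867, 0, 0, 0], [0.024, 0.1867, 0.0867, 0, 0, 0]], "aperture": 0.6}}

```text
clock: 8.8
tool_pos: [0.4436, -0.0189, 0.1416]
orientation: [-0.0, 0.993, -0.118, -0.001]
ft_force: [0.4, -0.1, 0.9]
gripper_width: 0.6
grasp_force: 0.0
```

```bash
python3 - <<'E'
from h import *
p=camera_params("wrist");im,d=read_camera("wrist");np.savez("w2.npz",im=im,d=d)
R,t=tool();print(t)
np.savez("w2p.npz",R=p["R"],t=p["t"])
_,ora=grey_red_or(im)
v,u=np.nonzero(ora&(np.arange(640)[None]<400)&(np.arange(400)[:,None]<260));print(u.min(),u.max(),v.min(),v.max())
for l in ("rider","pointer","knob"): print(l,spot("wrist",l,p))
u0,v0=int(np.median(u)),int(np.median(v))
c=im[max(0,v0-100):v0+30,max(0,u0-40):u0+110];print(max(0,u0-40),max(0,v0-100),c.shape)
save(cv2.resize(c,None,fx=4.5,fy=4.5,interpolation=cv2.INTER_CUBIC),"w2c.png")
Q=cloud(p,d,np.ones(d.shape,bool));kk=Q[(Q[:,2]>.082)&(Q[:,2]<.1)&(abs(Q[:,0]-.54)<.03)&(abs(Q[:,1]+.05)<.03)];print("knob",rect(kk),np.median(kk,0))
E
```

```text
[ 0.44432414 -0.01854787  0.14242444]
268 279 146 159
rider [(0.54, array([0.5011, 0.0072, 0.0335])), (0.3, array([0.5388, 0.2648, 0.0081]))]
pointer [(0.82, array([ 0.543 , -0.0419,  0.0478]))]
knob [(0.63, array([ 0.5397, -0.0484,  0.0518]))]
234 51 (130, 150, 3)
knob (array([539.8, -49.5]), array([24.9, 25. ]), 75.61) [ 0.53986306 -0.04925943  0.09078826]
```

View pics/w2c.png

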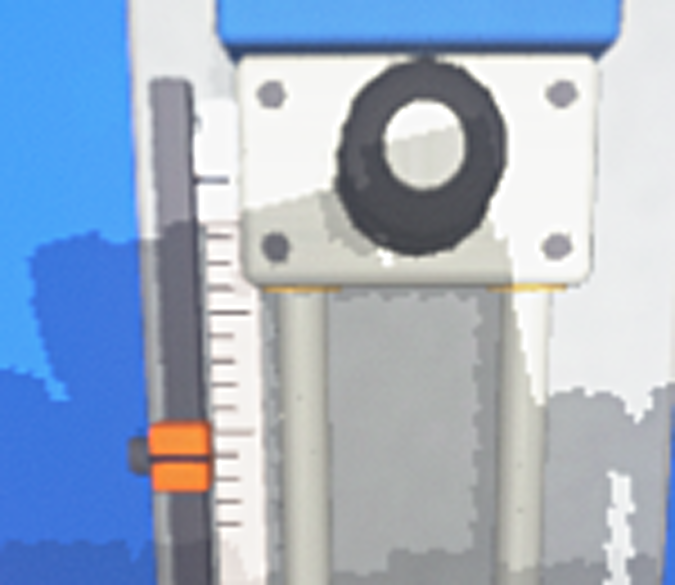

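The crop shows the pointer line at about (213,180) on the white flag, the rider line at (180,459) and the knob at (425,150). The clip is off the rods.

```bash
cat >> h.py <<'E'
def onplane(p,uv,z):
    n=cv2.undistortPoints(np.float64(uv).reshape(-1,1,2),K(p),np.array(p["dist_coeffs"])).reshape(-1,2)
    R=np.array(p["R"]);C=-R.T@np.array(p["t"]);D=np.c_[n,np.ones(len(n))]@R
    return C+D*((z-C[2])/D[:,2])[:,None]
AX=np.array([np.cos(-.238),np.sin(-.238)])
E
python3 - <<'E'
from h import *
p=camera_params("wrist")
W=onplane(p,[[277.5,90.6],[279.6,152.6],[282.5,143.6],[282.5,119.9]],.033)
print(W.round(4),((W[:,:2]-[.541,-.0496])@AX).round(4))
R,t=tool();tg=np.array([.5400,-.0494,.067]);print(R.T@(tg-t),t,np.round(R,3))
E
```

```text
[[ 5.517e-01 -7.900e-03  3.300e-02]
 [ 4.988e-01  5.000e-03  3.300e-02]
 [ 5.062e-01  2.000e-04  3.300e-02]
 [ 5.266e-01 -5.500e-03  3.300e-02]] [ 0.0006 -0.0539 -0.0456 -0.0244]
[0.09957589 0.00769383 0.076201  ] [ 0.44485914 -0.01867352  0.14306078] [[ 0.972 -0.233  0.001]
 [-0.233 -0.972  0.   ]
 [ 0.001 -0.    -1.   ]]
```

>>> {"api": "pendant", "payload": {"increments": [[0.0267, 0.004, 0, 0, 0, 0], [0.0667, 0.008, 0, 0, 0, 0], [0.1067, 0.0103, 0, 0, 0, 0], [0.1328, 0.0103, 0, 0, 0, 0], [0.1328, 0.0103, 0.0267, 0, 0, 0], [0.1328, 0.0103, 0.06, 0, 0, 0], [0.1328, 0.0103, 0.0867, 0, 0, 0], [0.1328, 0.0103, 0.1007, 0, 0, 0], [0.1328, 0.0103, 0.1007, 0, 0, 0], [0.1328, 0.0103, 0.1007, 0, 0, 0]], "aperture": 0.6}}

```text
clock: 10.0
tool_pos: [0.5398, -0.0503, 0.0676]
orientation: [-0.0, 0.993, -0.118, 0.001]
ft_force: [0.7, -0.5, 0.7]
gripper_width: 0.599
grasp_force: 0.0
```

>>> {"api": "pendant", "payload": {"increments": [[0, 0, 0, 0, 0, 0], [0, 0, 0, 0, 0, 0], [0, 0, 0, 0, 0, 0], [0, 0, 0, 0, 0, 0], [0, 0, 0, 0, 0, 0], [0, 0, 0, 0, 0, 0]], "aperture": 0, "grip_force": 45}}

```text
clock: 10.6
tool_pos: [0.5396, -0.0493, 0.0671]
orientation: [-0.001, 0.993, -0.118, 0.0]
ft_force: [1.7, 4.9, 2.7]
gripper_width: 0.284
grasp_force: 45.0
```

```bash
python3 - <<'E'
from h import *
R,t=tool();print(t,(t[:2]-[.541,-.0496])@AX)
E
```

```text
[ 0.53964417 -0.04933647  0.06706077] -0.0013797433747140633
```

In the tool's units: -0.05 m / 0.75 = -0.0667, -0.049 m / 0.75 = -0.0653.

>>> {"api": "pendant", "payload": {"increments": [[-0.004, 0, 0, 0, 0, 0], [-0.0093, 0, 0, 0, 0, 0], [-0.016, 0, 0, 0, 0, 0], [-0.0227, 0, 0, 0, 0, 0], [-0.0293, 0, 0, 0, 0, 0], [-0.036, 0, 0, 0, 0, 0], [-0.0427, 0, 0, 0, 0, 0], [-0.0493, 0, 0, 0, 0, 0], [-0.056, 0, 0, 0, 0, 0], [-0.0613, 0, 0, 0, 0, 0], [-0.0653, 0, 0, 0, 0, 0], [-0.0667, 0, 0, 0, 0, 0], [-0.0667, 0, 0, 0, 0, 0], [-0.0667, 0, 0, 0, 0, 0]]}}

```text
clock: 12.0
tool_pos: [0.493, -0.0382, 0.0671]
orientation: [-0.001, 0.993, -0.118, 0.003]
ft_force: [10.9, 2.9, -8.7]
gripper_width: 0.279
grasp_force: 45.0
```

```bash
python3 - <<'E'
from h import *
R,t=tool();print(t,(t[:2]-[.541,-.0496])@AX)
p=camera_params("wrist");im,d=read_camera("wrist");np.savez("w3.npz",im=im,d=d)
_,ora=grey_red_or(im)
W=onplane(p,[[320,200]],.033);print(W)
q=cv2.projectPoints(np.array([[.4988,.005,.033]]),cv2.Rodrigues(np.array(p["R"]))[0],np.array(p["t"]),K(p),np.array(p["dist_coeffs"]))[0].ravel();print(q)
u,v=int(np.clip(q[0],60,580)),int(np.clip(q[1],45,355));c=im[v-45:v+45,u-60:u+60];print(u-60,v-45)
c2=im;save(np.vstack([cv2.resize(c,(640,480),interpolation=cv2.INTER_CUBIC)]),"w3c.png")
E
```

```text
[ 0.49299484 -0.03822697  0.06710428] -0.04933326620688367
[[ 0.51525912 -0.04534616  0.033     ]]
[258.27154578 236.42312102]
198 191
```

View pics/w3c.png

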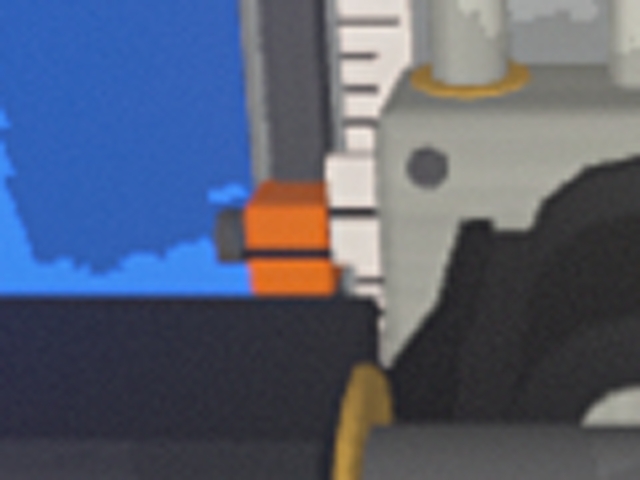

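The crop shows the pointer line at (352,212) and the rider line at (288,254), so the pointer is still short of the mark.

```bash
python3 - <<'E'
from h import *
p=camera_params("wrist");s=120/640
W=onplane(p,[[198+332*s-.5,191+212*s-.5],[198+326*s-.5,191+254*s-.5]],.033);print(W.round(4),(W[:,:2]@AX).round(4),np.diff(W[:,:2]@AX))
E
```

```text
[[0.5032 0.0025 0.033 ]
 [0.4975 0.0051 0.033 ]] [0.4885 0.4822] [-0.00622402]
```

In the tool's units: -0.0063 m / 0.75 = -0.0084, -0.0057 m / 0.75 = -0.0076.

>>> {"api": "pendant", "payload": {"increments": [[-0.0027, 0, 0, 0, 0, 0], [-0.0053, 0, 0, 0, 0, 0], [-0.0076, 0, 0, 0, 0, 0], [-0.0084, 0, 0, 0, 0, 0], [-0.0084, 0, 0, 0, 0, 0], [-0.0084, 0, 0, 0, 0, 0]]}}

```text
clock: 12.65
tool_pos: [0.487, -0.0368, 0.0671]
orientation: [-0.001, 0.993, -0.118, 0.003]
ft_force: [12.8, 3.3, -9.7]
gripper_width: 0.283
grasp_force: 45.0
```

```bash
python3 - <<'E'
from h import *
R,t=tool();print(t,(t[:2]-[.541,-.0496])@AX)
p=camera_params("wrist");im,d=read_camera("wrist")
q=cv2.projectPoints(np.array([[.4975,.0051,.033]]),cv2.Rodrigues(np.array(p["R"]))[0],np.array(p["t"]),K(p),np.array(p["dist_coeffs"]))[0].ravel();print(q)
u,v=int(q[0]),int(q[1]);c=im[v-45:v+45,u-60:u+60];print(u-60,v-45)
save(cv2.resize(c,(640,480),interpolation=cv2.INTER_CUBIC),"w4c.png")
E
```

```text
[ 0.4869799  -0.03678706  0.06708637] -0.055518126268007735
[258.12205789 230.24939876]
198 185
```

View pics/w4c.png

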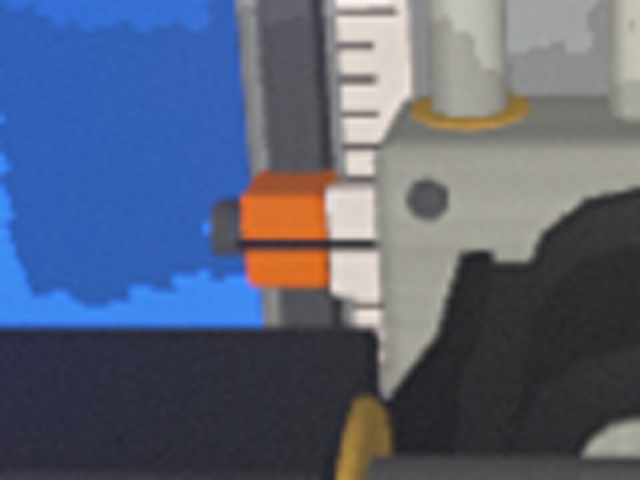

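The two lines now run on as one at row 243. I'll hold for more than 0.5 s, check for creep and the clip, then hand in.

>>> {"api": "pendant", "payload": {"increments": [[0, 0, 0, 0, 0, 0], [0, 0, 0, 0, 0, 0], [0, 0, 0, 0, 0, 0], [0, 0, 0, 0, 0, 0], [0, 0, 0, 0, 0, 0], [0, 0, 0, 0, 0, 0], [0, 0, 0, 0, 0, 0], [0, 0, 0, 0, 0, 0], [0, 0, 0, 0, 0, 0], [0, 0, 0, 0, 0, 0]]}}

```text
clock: 13.7
tool_pos: [0.487, -0.0368, 0.0671]
orientation: [-0.001, 0.993, -0.118, 0.003]
ft_force: [12.9, 3.6, -10.0]
gripper_width: 0.285
grasp_force: 45.0
```

```bash
python3 - <<'E'
from h import *
p=camera_params("wrist");im,d=read_camera("wrist")
c=im[185:275,198:318];save(cv2.resize(c,(640,480),interpolation=cv2.INTER_CUBIC),"w5c.png")
p=camera_params("side");im,d=read_camera("side");red,_=grey_red_or(im)
P=cloud(p,d,red);P=P[(abs(P[:,0]-.46)<.1)&(abs(P[:,1]-.12)<.1)&(P[:,2]>-.01)&(P[:,2]<.2)]
print(np.percentile(P,[1,99],axis=0).round(4))
E
```

```text
[[0.4243 0.0957 0.0033]
 [0.4896 0.1626 0.0554]]
```

View pics/w5c.png

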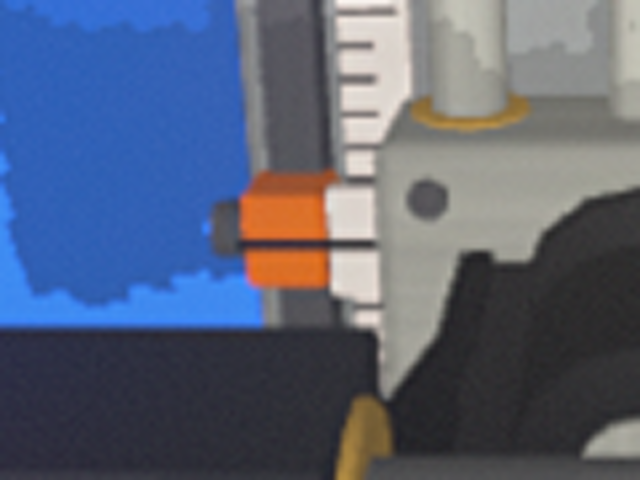

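The lines are still level at row 243, with no creep, and the clip still stands.

```bash
python3 -c "from rig import *;print(job_done())"
```

```text
the job is handed in; nothing more can be done
None
```

The job is handed in, with no verdict returned: the clip stands on its legs on the free desk, and the gripper is still holding the slide by its knob with the pointer line level with the rider's line.

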